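# Blow off and set the drag screw of a rail stop

### The job

Squeeze the air blow gun's red trigger all the way in for a moment to blow the chips off the stop's thumbscrew, and let it spring back. Then turn the thumbscrew clockwise until it seats, back it off a quarter turn, and finish still gripping it there so it cannot move while a colleague tightens the lock nut. Leave the glue bottle, the spirit level and the tape measure where they are.

Things in the scene. Friction and masses are not known exactly. Their poses are not given: they have to be found in the camera images.
- jig: Fixed rail stop: plywood base 200 x 150 x 18 mm, aluminium rail along its x axis, grey carriage block 64 x 94 mm, top 55 mm above the table, orange stop face on its +x side. Origin: centre of the underside, on the table, below the thumbscrew's vertical axis. x runs along the rail (away from the robot), z up.
- screw_grip (a point): Centre of the thumbscrew's grip bar, on its vertical turning axis, 101 mm above the table. Bar 46 mm long, 12 thick, 24 high (89 to 113 mm above the table), black with one red end; below it a neck of 10 mm diameter down to 83 mm, thin shank, fixed brass lock nut. Own x: along the bar to the red end; y: across its thickness; z up. Turns in place, no rise. Grip from above across the thickness.
- thumbscrew (a joint): Turn of the thumbscrew, rad; grows clockwise seen from above. Starts at 1.4 to 3.3; seats at 4.0 (rigid stop); a quarter turn back is 2.43. Steady drag 0.05 N m; stays where left. The red end points (4.0 - value) rad counterclockwise of the jig's +x: along +x when seated, along the jig's +y (towards the blow gun) after the quarter turn.
- blow_gun: Fixed blue blow gun on its side on a post, mid-plane 62 mm above the table, nozzle along its -y axis at the thumbscrew. Barrel 28 mm in diameter along y at x = 0. Straight grip along -x (x -10 to -118 mm), 24 mm wide (y -12 to 12), 28 mm high (48 to 76 mm above the table), brass coupler at its end. Origin: foot of the post, on the table; z up.
- trigger (a joint): Swing of the red trigger, rad: 0 free, 0.2 fully squeezed (rigid stop). Bar 82 mm long, 8 thick, 22 high, on the grip's -y side, hinged on a vertical pin at x -18, y -24 mm of the gun; runs along -x, splayed out 0.2 rad when free, parallel to the grip when squeezed. Its return spring takes 4 N at 50 mm from the pin to start, 8 N at the stop.
- squeeze_point (a point): Point fixed on the gun at (-68, -8, 62) mm in its frame, axes as the gun's: middle of grip plus squeezed trigger, 50 mm from the hinge. Here they measure 40 mm across (gun's y) squeezed, about 50 mm free (outer faces y = +12 and -38 mm). From above, one finger goes on the grip's +y face, the other on the trigger's outer face; below is open space down to the table.
- glue: Bystander: white glue bottle with orange cap, 56 mm diameter, 140 mm high. Origin: centre of its underside.
- level: Bystander: yellow spirit level lying flat, 50 x 200 x 22 mm (x, y, z). Origin: centre of its underside.
- tape_measure: Bystander: yellow and black tape measure, 70 x 40 x 65 mm (x, y, z). Origin: centre of its underside.
Things that resemble listed ones, but are neither listed nor needed, are in the scene too. Of the things that look like the blow_gun, the middle-sized one is meant.

How it is judged:
On the way, in this order (a step that is already met when the one before it is completed fails the run):
1. the fingers squeeze the trigger all the way in (0.17 rad or more) for 0.2 s (value of joint trigger above 0.17 rad and contact force between the fingers and trigger above 1 N), for 0.2 s.
2. the trigger is let go and has sprung back (under 0.04 rad) (value of joint trigger below 0.04 rad and contact force between the fingers and blow_gun below 0.1 N), for 0.1 s.
3. the thumbscrew is seated (3.92 rad or more) (value of joint thumbscrew above 3.92 rad), for 0.1 s.
4. the thumbscrew is backed off a quarter turn and held by the fingers (value of joint thumbscrew between 2.16 and 2.7 rad and velocity of joint thumbscrew between -0.1 and 0.1 rad/s and contact force between the fingers and thumbscrew above 3 N), for 0.2 s.
At the end, for the whole second after the job is handed in: Finishes with the fingers gripping the thumbscrew (over 3 N), at rest a quarter turn back from its seat (joint value 2.16 to 2.70, about 15 degrees either way) after having been seated; the trigger free (under 0.04 rad) and untouched; the bystanders within 30 mm of their starts (all of step 2 and all of step 4 and distance of each of glue, level, tape_measure from where it was at the start of the episode below 0.03 m); the arm keeps its last pose, push and grip.
It fails at once if the glue bottle is shifted or knocked over (30 mm) (distance of glue from where it was at the start of the episode above 0.03 m).
It fails at once if the spirit level is shifted or knocked over (30 mm) (distance of level from where it was at the start of the episode above 0.03 m).
It fails at once if the tape measure is shifted or knocked over (30 mm) (distance of tape_measure from where it was at the start of the episode above 0.03 m).
It also fails if it takes over 64 s, if anything falls off the work surface, if the arm or the gripper's body presses on something with over 40 N, if the wrist force passes 120 N, or if a joint passes its speed limit or range.

### The arm

A 6-joint arm with a two-finger parallel gripper is mounted at the origin on the work surface. World frame = base frame: x ahead of the robot, y to its left, z up, the work surface at z = 0. Lengths are in m, angles in rad, forces in N, time in s.
With the tool pointing down it reaches from about 0.425 to 0.95 m from the base axis. Payload 3.5 kg.
Tool frame: the origin (TCP) lies midway between the tips of the shut fingers; the grasp point (between the pads) lies 19 mm behind it; z points along the fingers, y is the line along which they close (so a half turn about z gives the same grasp; the last joint's range is limited). The gripper opens to 85 mm and grips with 20 to 120 N. Pads are 22 mm wide; open, the fingers measure 114 mm over their backs; the gripper's body (76 mm by 85 mm) begins 54 mm behind the grasp point. The pads swing forward as they close: fully open they stand 13 mm farther back than shut.
Start: joints at [-1.373, 0.286, 1.577, -0, 1.279, -0.15], TCP at [0.23, -0.635, 0.231] pointing down, gripper open.
Joint ranges: [-2.77, 2.77], [-0.9, 2.22], [0.21, 2.48], [-1.53, 4.67], [0.24, 2.81], [-2.84, 2.84]. Speed limits (rad/s): [2.79, 2.79, 3.14, 3.14, 3.14, 3.14].

### API

Orientations are given as a unit quaternion [x, y, z, w].
In Python, from plant import get_state, read_camera, ctrl gives the robot as it stands.
- The arm moves only by the shell command python3 -m crank 'ROWS' [FORCE]. ROWS is JSON, a list of rows, each a list of 3 entries, a list of its own where there are three numbers: the shift along the tool's x, y, z in mm, then the turn about the tool's z in degrees, then the closure in counts, from 0 (fully open) to 255 (shut). In form: [[[tx, ty, tz], yaw, claw], ...]. A call has 1 to 10 rows; each row is the pose to reach, as a shift and turn from the pose commanded when the call began, along the tool's axes at that moment; what a row does not reach only later rows make up. A row lasts 1/10 s, in which the tool goes at most 50 mm and 8.59 degrees, less where a joint would pass 70% of its speed; a pose out of reach is approached as far as the arm can. A call with a gripper value outside its range is refused whole. The fingers move at their own pace and stop on an object; FORCE is the grip in N (left out, the last holds). Time passes only in rows, so rows that repeat a pose let the fingers close. It gives the time, the measured TCP pose, the force, the opening and the grip force at its end, in the units of the state.
- get_state(): the state, without advancing time (a new reading comes with each control period).
- read_camera(name): name is "scene" or "top" or "wrist"; returns a dict with "frame" (420x560x3 uint8, blue, green, red), "range_z" (420x560 float32, m along the optical axis (not along the pixel's ray), 0 where there is no reading), "vfov" (degrees; the focal length in pixels is half the picture's height over the tangent of half this angle, whatever the lens; pixels are square), "cx", "cy" (the principal point, pixels), "origin" and "orientation" of the camera in the world. Camera axes: x right, y down, z forward; pixel columns grow to the right and rows downward; lengths in m; the calibration is good to about 2 mm. A picture is of the moment at which its call begins.
- ctrl.sign_off(): hands the job in; it is judged then, once.
The state is a dict: "time": time; "qpos": joint angles; "dq": joint speeds; "joint_efforts": joint torques, N m; "eef_pos": TCP position; "tcp_rot": TCP orientation; "contact_force": force on the tool from outside, world axes, zero at the start; "wrist_torque": the same for the moment, N m; "opening": opening from 0.0 (shut) to 1.0 (fully open); "finger_force": force on a finger pad.
Only numpy, scipy, OpenCV 4.12 (cv2) and the standard library are available. Lean on these libraries where they do the work, as an engineer would, in place of code of your own. Each camera call takes 0.05 s, during which the arm holds its last target. There are 200 camera calls.

## Working session

There is one attempt and no reset: what is moved stays moved. The work goes in short steps, Python scripts to look and compute and a shell command to move; the robot and the scene stay as the last step left them, time stands still between calls to the robot, and variables do not carry over. Pictures are saved under pics/ and viewed, at most 10 in all, crops included, and the job is handed in when it is done.

```bash
mkdir -p pics; cat > h.py <<'E'
import numpy as np, cv2, pickle
from scipy.spatial.transform import Rotation as R
from plant import get_state, read_camera, ctrl
def cam(n):
    c=read_camera(n); pickle.dump(c,open(n+'.pkl','wb')); return c
def cloud(c):
    h,w=c['range_z'].shape; f=h/2/np.tan(np.radians(c['vfov'])/2)
    u,v=np.meshgrid(np.arange(w),np.arange(h)); z=c['range_z']
    p=np.stack([(u-c['cx'])/f*z,(v-c['cy'])/f*z,z],-1)
    return p@R.from_quat(c['orientation']).as_matrix().T+np.array(c['origin'])
E
python3 - <<'E'
from h import *
for n in('top','scene'):
    c=cam(n); cv2.imwrite(f'pics/{n}0.png',c['frame']); print(n,c['origin'],c['orientation'],c['vfov'],c['cx'],c['cy'])
s=get_state(); print(s)
E
```

```text
top [ 0.36442067 -0.06119661  1.42277106] [ 0.70963336 -0.69873873  0.05655769 -0.07061092] 43.14640014034857 275.47403834145274 212.83623622152737
scene [1.10770625 0.50873174 0.76738424] [ 0.32020814  0.86023384 -0.36751774 -0.14965027] 54.55762904459508 285.4639446770251 205.3956709287528
{'time': 0.1, 'qpos': array([-1.37299300e+00,  2.87117996e-01,  1.57802157e+00,  1.08095138e-05,
        1.27860907e+00, -1.50003129e-01]), 'dq': array([-0.00031378, -0.00115148, -0.0027874 ,  0.0002577 , -0.00052488,
        0.00077562]), 'joint_efforts': array([ 4.84821339e-04, -4.07295156e+01, -2.93698007e+01, -1.73394442e-04,
        3.43707841e-03,  8.08812729e-06]), 'eef_pos': array([ 0.22997534, -0.63398604,  0.23006311]), 'tcp_rot': array([ 9.84916602e-01,  1.73026372e-01, -2.05891329e-05, -1.07780755e-03]), 'contact_force': array([ 0.72439202,  0.48588319, -0.36652951]), 'wrist_torque': array([ 0.0178454 ,  0.01365563, -0.01616332]), 'finger_force': 0.0, 'opening': 1.0028288595970782}
```

View pics/top0.png

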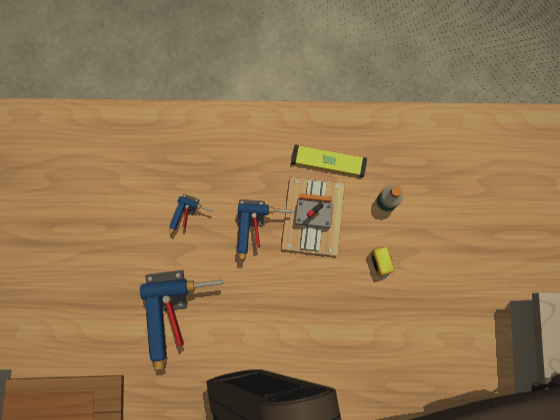

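View pics/scene0.png

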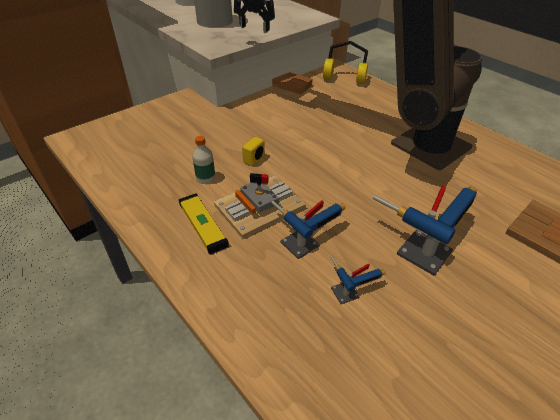

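The top view shows three blow guns: small at (184,213), middle at (250,225), and large at (160,310). The middle one is the one meant, and its nozzle points at the thumbscrew at (314,211). The glue bottle is at (390,198), the tape measure at (383,261) and the level at (330,160). The scene view agrees with this.

```bash
python3 - <<'E'
from h import *
c=pickle.load(open('top.pkl','rb')); P=cloud(c); hsv=cv2.cvtColor(c['frame'],cv2.COLOR_BGR2HSV)
H,S,V=[hsv[...,i].astype(int) for i in range(3)]
def reg(m,x0,x1,y0,y1):
    k=np.zeros_like(m); k[y0:y1,x0:x1]=m[y0:y1,x0:x1]; return k
def show(n,m):
    q=P[m]; r=cv2.minAreaRect(np.float32(q[:,:2]*1000)); print(n,m.sum(),'med',np.median(q,0).round(4),'z5/95',np.percentile(q[:,2],[5,95]).round(3),'rect',np.round(r[0],1),np.round(r[1],1),round(r[2],1),)
    print('  corners',np.round(cv2.boxPoints(r)).tolist())
blue=(H>100)&(H<125)&(S>120)&(P[...,2]>.055)
red=((H<6)|(H>174))&(S>150)&(V>80)
show('gun',reg(blue,230,275,190,270))
show('grip',reg(blue,230,262,222,256))
show('barrel',reg(blue,230,275,190,214))
show('trig',reg(red&(P[...,2]>.055),245,270,205,255))
show('screwred',reg(red&(P[...,2]>.09),295,335,190,230))
show('screw',reg(P[...,2]>.095,295,335,190,230))
show('carriage',reg((P[...,2]>.048)&(P[...,2]<.062)&(S<60),290,340,185,245))
show('base',reg((P[...,2]>.012)&(P[...,2]<.023),275,350,170,260))
show('glue',reg(P[...,2]>.03,370,405,175,220)); show('tape',reg(P[...,2]>.03,365,400,240,280)); show('level',reg(P[...,2]>.012,285,372,140,180))
im=c['frame'][170:280,220:410]; cv2.imwrite('pics/crop.png',cv2.resize(im,None,fx=4,fy=4,interpolation=cv2.INTER_CUBIC))
s=get_state(); print(R.from_quat(s['tcp_rot']).as_matrix().round(3))
E
```

```text
gun 611 med [0.5954 0.0452 0.0751] z5/95 [0.069 0.08 ] rect [496.5  11.7] [287.1  92.6] 11.0
  corners [[347.0, 30.0], [364.0, -61.0], [646.0, -6.0], [629.0, 85.0]]
grip 268 med [0.5455 0.0499 0.076 ] z5/95 [0.071 0.08 ] rect [467.4  13.9] [249.6  52.3] 24.3
  corners [[343.0, -14.0], [364.0, -61.0], [592.0, 41.0], [570.0, 89.0]]
barrel 266 med [0.6192 0.0289 0.074 ] z5/95 [0.068 0.08 ] rect [512.6 -27.2] [294.8  74.4] 27.1
  corners [[364.0, -61.0], [398.0, -127.0], [661.0, 7.0], [627.0, 73.0]]
trig 81 med [0.5596 0.017  0.0727] z5/95 [0.069 0.078] rect [478.1 -12.2] [247.   17.5] 19.3
  corners [[359.0, -45.0], [364.0, -61.0], [598.0, 20.0], [592.0, 37.0]]
screwred 33 med [ 0.6035 -0.1195  0.1126] z5/95 [0.101 0.116] rect [ 603.8 -119.3] [11.6 14.5] 40.1
  corners [[595.0, -118.0], [604.0, -129.0], [613.0, -121.0], [604.0, -110.0]]
screw 105 med [ 0.6131 -0.1297  0.1121] z5/95 [0.1   0.117] rect [502.4 -92.4] [ 30.4 281.3] 71.1
  corners [[364.0, -61.0], [630.0, -152.0], [640.0, -124.0], [374.0, -32.0]]
carriage 688 med [ 0.6113 -0.1299  0.055 ] z5/95 [0.05 0.06] rect [ 614.9 -131.
[... 175 characters left out ...]
3] [160.  236.5] 84.1
  corners [[506.0, -206.0], [742.0, -230.0], [758.0, -71.0], [523.0, -47.0]]
glue 487 med [ 0.6493 -0.322   0.0959] z5/95 [0.042 0.14 ] rect [ 529.9 -195. ] [ 55.5 421.9] 43.6
  corners [[364.0, -61.0], [655.0, -367.0], [695.0, -329.0], [405.0, -23.0]]
tape 480 med [ 0.493  -0.3074  0.0628] z5/95 [0.043 0.068] rect [ 449.9 -189.9] [ 71.1 300.8] 20.3
  corners [[364.0, -61.0], [469.0, -343.0], [535.0, -319.0], [431.0, -37.0]]
level 1422 med [ 0.7675 -0.1693  0.0214] z5/95 [0.016 0.027] rect [ 576.6 -139.3] [201.9 445.4] 79.8
  corners [[340.0, -199.0], [778.0, -278.0], [814.0, -79.0], [375.0, -1.0]]
[[ 0.94   0.341 -0.   ]
 [ 0.341 -0.94   0.002]
 [ 0.    -0.002 -1.   ]]
```

View pics/crop.png

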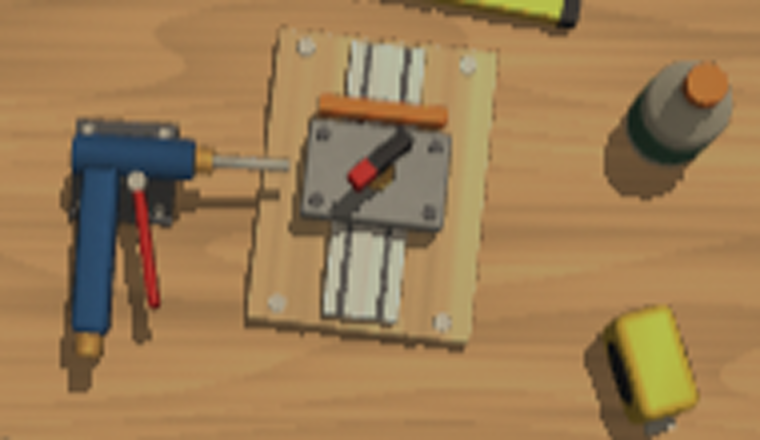

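The crop confirms the middle gun: grip running down at crop x≈95, trigger at (145,245), nozzle pointing at the black and red thumbscrew bar. The red end is at crop (362,176), towards the robot's left and rear. Some range readings are missing and skewed the fits, so I'm refining with those filtered out.

```bash
cat > m.py <<'E'
from h import *
c=pickle.load(open('top.pkl','rb')); P=cloud(c); P[c['range_z']<.1]=[0,0,-1]
hsv=cv2.cvtColor(c['frame'],cv2.COLOR_BGR2HSV); H,S,V=[hsv[...,i].astype(int) for i in range(3)]
Z=P[...,2]; 
# plane-cast pixels at fixed height (no depth noise)
f=210/np.tan(np.radians(c['vfov'])/2); u,v=np.meshgrid(np.arange(560),np.arange(420))
D=np.stack([(u-c['cx'])/f,(v-c['cy'])/f,np.ones(u.shape)],-1)@R.from_quat(c['orientation']).as_matrix().T; O=np.array(c['origin'])
def at(h,m): return (O+D*((h-O[2])/D[...,2])[...,None])[m][:,:2]*1000
def reg(m,x0,x1,y0,y1):
    k=np.zeros_like(m); k[y0:y1,x0:x1]=m[y0:y1,x0:x1]; return k
def show(n,m,h):
    q=at(h,m); r=cv2.minAreaRect(np.float32(q)); l=cv2.fitLine(np.float32(q),cv2.DIST_L2,0,.01,.01).ravel()
    print(n,m.sum(),'zmed',np.median(Z[m]).round(4),'mean',q.mean(0).round(1),'rect',np.round(r[0],1),np.round(r[1],1),'axis deg',np.degrees(np.arctan2(l[1],l[0])).round(1)); return q
blue=(H>100)&(H<125)&(S>120)&(Z>.05)
red=((H<6)|(H>174))&(S>150)&(V>60)
E
python3 - <<'E'
from m import *
show('grip',reg(blue,230,262,222,256),.076)
show('barrel',reg(blue,230,275,190,212),.074)
show('trig',reg(red&(Z>.05),245,270,213,255),.073)
show('screwred',reg(red&(Z>.09),295,335,190,230),.113)
show('screw',reg(Z>.095,295,335,190,230),.113)
show('carriage',reg((Z>.048)&(Z<.062)&(S<60),290,340,185,245),.055)
show('base',reg((Z>.012)&(Z<.024)&(V>90),275,350,170,260),.018)
E
```

```text
grip 267 zmed 0.076 mean [545.9  49.9] rect [545.7  50.1] [22.2 78.8] axis deg -3.2
barrel 213 zmed 0.0743 mean [622.   28.9] rect [623.   27.6] [18.5 75.3] axis deg 88.9
trig 82 zmed 0.0726 mean [560.9  16.8] rect [559.7  16.4] [73.8  7.7] axis deg 8.9
screwred 35 zmed 0.1119 mean [ 602.8 -119.6] rect [ 602.3 -119.4] [12.5 16.1] axis deg -37.1
screw 102 zmed 0.1119 mean [ 613.  -130.7] rect [ 613.3 -131. ] [13.5 48.4] axis deg -48.3
carriage 688 zmed 0.055 mean [ 612.6 -130.9] rect [ 614.1 -131.1] [92.  64.7] axis deg 82.4
base 2196 zmed 0.0177 mean [ 610.6 -132.3] rect [ 631.8 -138.2] [159.7 236.1] axis deg -10.2
```

```bash
cat > go.py <<'E'
import sys
from h import *
def to(x,y,z,ang):
    s=get_state(); M=R.from_quat(s['tcp_rot']).as_matrix(); d=M.T@(np.array([x,y,z])-s['eef_pos'])*1000
    a=np.degrees(np.arctan2(M[1,1],M[0,1])); print('shift',d.round(1),'yaw',round((a-ang+180)%360-180,1),'y-ang now',a.round(1),'q6',s['qpos'][5].round(2),'t',s['time'], 'pos',s['eef_pos'].round(4),'F',s['contact_force'].round(1))
if __name__=='__main__': to(*map(float,sys.argv[1:]))
E
python3 go.py .5527 .0414 .23 -93
```

```text
shift [ 533.6 -524.9    1.4] yaw 22.9 y-ang now -70.1 q6 -0.15 t 0.1 pos [ 0.23   -0.634   0.2301] F [ 0.7  0.5 -0.4]
```

```bash
python3 -m crank '[[[30,-30,0],2,0],[[60,-60,0],4,0],[[90,-90,0],6,0],[[120,-120,0],8,0],[[155,-155,0],10,0],[[190,-190,0],12,0],[[225,-225,0],14,0],[[260,-260,0],16,0],[[295,-295,0],18,0],[[325,-325,0],20,0]]' 40; python3 go.py .5527 .0414 .23 -93
```

```text
time: 1.1
eef_pos: [0.4251, -0.2158, 0.231]
tcp_rot: [1.0, -0.001, -0.0, -0.0]
contact_force: [1.4, -1.1, -0.6]
opening: 0.996
finger_force: 0.0
shift [ 127.  -257.5    1.1] yaw 2.9 y-ang now -90.1 q6 0.89 t 1.1 pos [ 0.4251 -0.2158  0.231 ] F [ 1.4 -1.1 -0.6]
```

```bash
python3 -m crank '[[[20,-40,0],1,0],[[40,-80,0],2,0],[[60,-120,0],3,0],[[80,-160,0],3,0],[[100,-200,0],3,0],[[115,-230,20],3,0],[[125,-250,40],3,0],[[127,-257,60],3,0],[[127,-257,60],3,0],[[127,-257,60],3,0]]' 40; python3 go.py .5527 .0414 .043 -93
python3 - <<'E'
from h import *
c=cam('wrist'); cv2.imwrite('pics/w1.png',c['frame'])
E
```

```text
time: 2.1
eef_pos: [0.5517, 0.0385, 0.1709]
tcp_rot: [1.0, -0.027, -0.001, 0.0]
contact_force: [-0.1, -0.2, -0.3]
opening: 0.997
finger_force: 0.0
shift [  1.   -2.9 127.9] yaw -0.1 y-ang now -93.1 q6 1.51 t 2.1 pos [0.5517 0.0385 0.1709] F [-0.1 -0.2 -0.3]
```

View pics/w1.png

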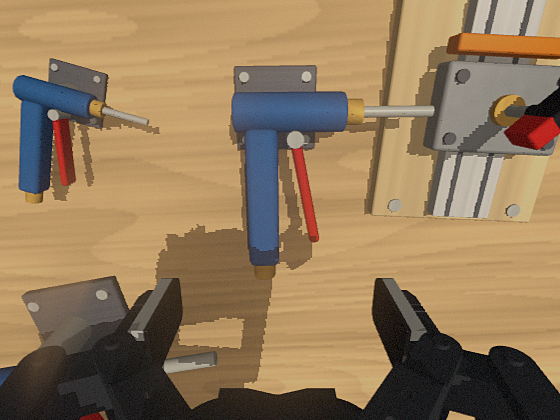

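The wrist view shows the middle gun ahead of the fingers, with its grip at (262,200) and trigger at (305,195). The large gun's nozzle is near (190,360), behind the left finger. I'm measuring both from this closer view.

```bash
python3 - <<'E'
import m
from h import *
q=m.P[260:370,135:232].reshape(-1,3); q=q[q[:,2]>.03]; print('large gun max x',q[:,0].max(),'zmax',np.percentile(q[:,2],99)); b=q[(q[:,1]<.2)]; print('parts y<.2',b.min(0),b.max(0))
c=pickle.load(open('wrist.pkl','rb'))
P=cloud(c); hsv=cv2.cvtColor(c['frame'],cv2.COLOR_BGR2HSV); H,S,V=[hsv[...,i].astype(int) for i in range(3)]
def reg(m,x0,x1,y0,y1):
    k=np.zeros_like(m); k[y0:y1,x0:x1]=m[y0:y1,x0:x1]; return k
blue=(H>100)&(H<125)&(S>120)&(P[...,2]>.045); red=((H<6)|(H>174))&(S>150)&(V>60)&(c['range_z']>.05)
def show(n,k):
    q=P[k]; r=cv2.minAreaRect(np.float32(q[:,:2]*1000)); l=cv2.fitLine(np.float32(q[:,:2]*1000),cv2.DIST_L2,0,.01,.01).ravel()
    print(n,k.sum(),'zmed,98',np.median(q[:,2]).round(4),np.percentile(q[:,2],98).round(4),'rect',np.round(r[0],1),np.round(r[1],1),'axis',np.degrees(np.arctan2(l[1],l[0])).round(1))
show('griptop',reg(blue&(P[...,2]>.072),230,285,145,255))
show('grip',reg(blue,230,285,145,255))
show('barrel',reg(blue,225,352,85,135)); show('trig',reg(red&(P[...,2]>.068),285,330,145,245)); show('trigall',reg(red,285,330,145,245))
E
```

```text
large gun max x 0.4379945421871295 zmax 0.11456509473177569
parts y<.2 [0.27551333 0.09714007 0.07778769] [0.43799454 0.19987466 0.11190294]
griptop 511 zmed,98 0.0756 0.0771 rect [578.6  47.3] [ 18.8 115.8] axis -5.3
grip 515 zmed,98 0.0756 0.0771 rect [578.6  47.3] [ 18.8 115.8] axis -5.3
barrel 1212 zmed,98 0.0749 0.0766 rect [624.5  21.5] [27.  68.7] axis -87.0
trig 882 zmed,98 0.0723 0.0739 rect [562.   17.2] [74.3  7.6] axis 9.1
trigall 883 zmed,98 0.0723 0.0739 rect [562.2  15.9] [74.3 10.2] axis 9.1
```

```bash
python3 -m crank '[[[1,-3,20],0,0],[[2,-3,45],0,0],[[2,-3,70],0,0],[[2,-3,95],0,0],[[2,-3,115],0,0],[[2,-3,128],0,0],[[2,-3,128],0,0],[[2,-3,128],0,0]]' 40; python3 go.py .554 .0412 .043 -93
```

```text
time: 2.95
eef_pos: [0.5553, 0.041, 0.0446]
tcp_rot: [1.0, -0.027, 0.001, 0.0]
contact_force: [-0.9, 1.0, -0.2]
opening: 0.998
finger_force: 0.0
shift [-1.3 -0.1  1.6] yaw -0.1 y-ang now -93.1 q6 1.52 t 2.95 pos [0.5553 0.041  0.0446] F [-0.9  1.  -0.2]
```

```bash
python3 -c "
from h import *
c=cam('wrist'); cv2.imwrite('pics/w2.png',c['frame'])"
```

```text
(no output)
```

View pics/w2.png

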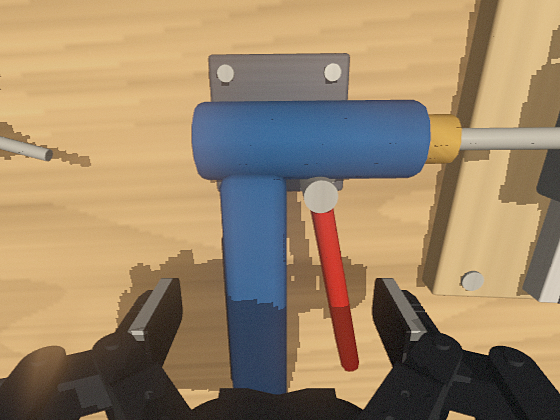

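The pads (180 and 375) straddle the grip (225) and the trigger (345), so I'm squeezing.

```bash
python3 -m crank '[[[0,0,0],0,120],[[0,0,0],0,255],[[0,0,0],0,255],[[0,0,0],0,255],[[0,0,0],0,255],[[0,0,0],0,255],[[0,0,0],0,255],[[0,0,0],0,255],[[0,0,0],0,255],[[0,0,0],0,255]]' 40; python3 -c "
from h import *
c=cam('wrist'); cv2.imwrite('pics/w3.png',c['frame'])"
```

```text
time: 4.0
eef_pos: [0.5554, 0.0415, 0.0453]
tcp_rot: [1.0, -0.027, 0.001, 0.0]
contact_force: [-2.0, -0.9, 7.1]
opening: 0.45
finger_force: 44.3
```

View pics/w3.png

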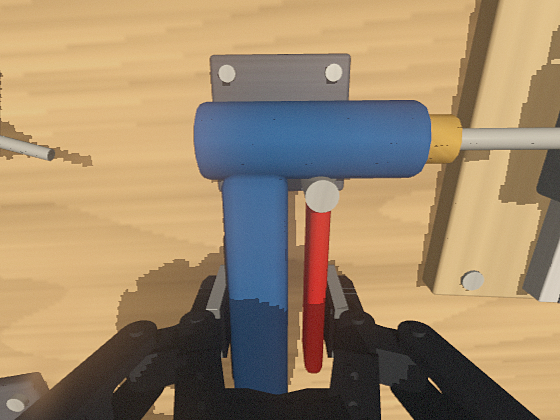

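The trigger, from (318,210) to (313,370), now lies parallel to the grip. The opening is 38 mm at 44 N, so it is fully squeezed. Next I'll hold briefly, release and check.

```bash
python3 -m crank '[[[0,0,0],0,255],[[0,0,0],0,255],[[0,0,0],0,0],[[0,0,0],0,0],[[0,0,0],0,0],[[0,0,0],0,0],[[0,0,0],0,0],[[0,0,0],0,0],[[0,0,0],0,0],[[0,0,0],0,0]]' 40; python3 -c "
from h import *
c=cam('wrist'); hsv=cv2.cvtColor(c['frame'],cv2.COLOR_BGR2HSV); k=((hsv[...,0]<6)|(hsv[...,0]>174))&(hsv[...,1]>150)&(hsv[...,2]>60)
k[:, :290]=0;k[:,380:]=0
v,u=np.nonzero(k); print([u[abs(v-r)<3].mean() for r in(220,290,350)])"; python3 go.py .6130 -.1307 .17 42
```

```text
time: 5.05
eef_pos: [0.5543, 0.0416, 0.0433]
tcp_rot: [1.0, -0.027, -0.0, -0.0]
contact_force: [-0.3, -0.9, -0.1]
opening: 1.001
finger_force: 0.0
[np.float64(326.0925925925926), np.float64(338.0), np.float64(349.2087912087912)]
shift [  67.8  168.8 -126.7] yaw -135.1 y-ang now -93.1 q6 1.52 t 5.1 pos [0.5543 0.0415 0.0433] F [ 1.  -0.2  0.5]
```

The trigger has sprung back: its slope in the image matches the free state. Now I'll rise and head for the screw.

```bash
python3 -m crank '[[[0,0,-30],0,0],[[0,0,-70],0,0],[[0,0,-110],-8,0],[[10,20,-145],-16,0],[[20,50,-157],-24,0],[[35,85,-157],-32,0],[[50,120,-157],-40,0],[[60,150,-157],-48,0],[[68,169,-157],-56,0],[[68,169,-157],-64,0]]' 40; python3 -m crank '[[[0,0,0],-8,0],[[0,0,0],-16,0],[[0,0,0],-24,0],[[0,0,0],-32,0],[[0,0,0],-40,0],[[0,0,0],-48,0],[[0,0,0],-56,0],[[0,0,0],-64,0],[[0,0,0],-71,0],[[0,0,0],-71,0]]' 40;  python3 go.py .6130 -.1307 .083 42;  python3 -c "
from h import *
c=cam('wrist'); cv2.imwrite('pics/w4.png',c['frame'])"
```

```text
time: 6.1
eef_pos: [0.6137, -0.1338, 0.2002]
tcp_rot: [0.861, 0.508, -0.0, 0.0]
contact_force: [0.0, 0.3, -0.4]
opening: 1.002
finger_force: 0.0
time: 7.1
eef_pos: [0.6131, -0.1309, 0.2002]
tcp_rot: [0.407, 0.913, 0.0, -0.0]
contact_force: [-0.1, -0.7, -1.0]
opening: 0.997
finger_force: 0.0
shift [1.000e-01 1.000e-01 1.172e+02] yaw -0.1 y-ang now 41.9 q6 -1.1 t 7.1 pos [ 0.6131 -0.1309  0.2002] F [-0.1 -0.7 -1. ]
```

View pics/w4.png

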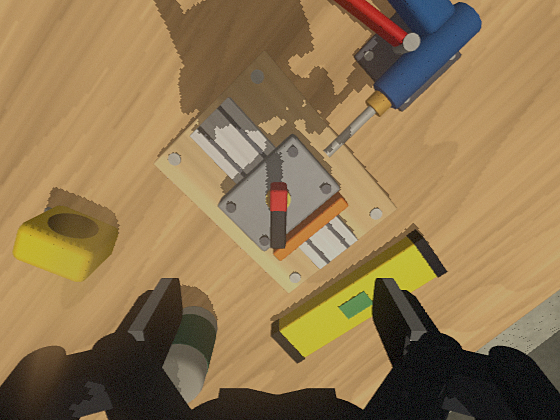

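The bar at (278,215) runs vertically in the wrist picture, between the pads. I'm measuring it with the closer view.

```bash
python3 - <<'E'
from h import *
c=pickle.load(open('wrist.pkl','rb')); P=cloud(c); k=(P[...,2]>.105)&(P[...,2]<.12)&(c['range_z']>.05)
k[:170]=0;k[260:]=0;k[:,:250]=0;k[:,310:]=0
q=P[k]; r=cv2.minAreaRect(np.float32(q[:,:2]*1000)); l=cv2.fitLine(np.float32(q[:,:2]*1000),cv2.DIST_L2,0,.01,.01).ravel()
print(k.sum(),np.median(q[:,2]),r,np.degrees(np.arctan2(l[1],l[0])),q.mean(0))
g=(abs(P[...,2]-.055)<.004)&(c['range_z']>.05); g[:130]=0;g[255:]=0;g[:,:210]=0;g[:,345:]=0
print(cv2.minAreaRect(np.float32(P[g][:,:2]*1000)))
E
```

```text
999 0.11263517124746145 ((614.3557739257812, -131.19879150390625), (11.688385963439941, 46.36393356323242), 41.5399055480957) -48.85415 [ 0.61305018 -0.12999536  0.11246065]
((623.30615234375, -132.75010681152344), (93.96958923339844, 81.92607879638672), 84.09326934814453)
```

```bash
python3 -m crank '[[[0,0,25],0,0],[[0,1,55],0,0],[[0,1,85],0,0],[[0,1,105],0,0],[[0,1,117],0,0],[[0,1,117],0,0],[[0,1,117],0,0]]' 40;  python3 -m crank '[[[0,0,0],0,255],[[0,0,0],0,255],[[0,0,0],0,255],[[0,0,0],0,255],[[0,0,0],0,255],[[0,0,0],0,255],[[0,0,0],0,255],[[0,0,0],0,255],[[0,0,0],0,255],[[0,0,0],0,255]]' 40; python3 go.py .6138 -.1309 .083 42
```

```text
time: 7.85
eef_pos: [0.6145, -0.1305, 0.0842]
tcp_rot: [0.408, 0.913, 0.0, 0.001]
contact_force: [0.3, -0.1, 0.7]
opening: 0.998
finger_force: 0.0
time: 8.85
eef_pos: [0.6139, -0.1304, 0.0837]
tcp_rot: [0.407, 0.913, -0.0, -0.0]
contact_force: [-2.8, -0.4, 4.7]
opening: 0.132
finger_force: 41.1
shift [-0.3 -0.4  0.7] yaw -0.1 y-ang now 41.9 q6 -1.1 t 8.85 pos [ 0.6139 -0.1304  0.0837] F [-2.8 -0.4  4.7]
```

```bash
python3 -m crank '[[[0,0,0],6,255],[[0,0,0],12,255],[[0,0,0],18,255],[[0,0,0],24,255],[[0,0,0],30,255],[[0,0,0],36,255],[[0,0,0],42,255],[[0,0,0],48,255],[[0,0,0],54,255],[[0,0,0],60,255]]' 40;  python3 -m crank '[[[0,0,0],6,255],[[0,0,0],12,255],[[0,0,0],18,255],[[0,0,0],24,255],[[0,0,0],30,255],[[0,0,0],36,255],[[0,0,0],42,255],[[0,0,0],48,255],[[0,0,0],54,255],[[0,0,0],60,255]]' 40; python3 -m crank '[[[0,0,0],3,255],[[0,0,0],6,255],[[0,0,0],9,255],[[0,0,0],10,255],[[0,0,0],10,255],[[0,0,0],10,255]]' 40; python3 go.py .6138 -.1309 .083 -96; python3 -c "
from h import *
print(get_state()['wrist_torque'])"
```

```text
time: 9.85
eef_pos: [0.6164, -0.1299, 0.0837]
tcp_rot: [0.811, 0.585, 0.003, 0.002]
contact_force: [6.7, 1.2, -1.4]
opening: 0.134
finger_force: 40.3
time: 10.85
eef_pos: [0.6181, -0.1319, 0.0838]
tcp_rot: [0.995, 0.102, 0.006, 0.003]
contact_force: [10.9, -4.9, -5.4]
opening: 0.133
finger_force: 39.7
time: 11.45
eef_pos: [0.6182, -0.1323, 0.0838]
tcp_rot: [1.0, 0.016, 0.006, 0.002]
contact_force: [10.9, -5.0, -5.9]
opening: 0.136
finger_force: 39.7
shift [-4.4 -1.6  0.7] yaw 7.9 y-ang now -88.1 q6 1.17 t 11.45 pos [ 0.6182 -0.1323  0.0838] F [10.9 -5.  -5.9]
[-0.75705814 -1.48795411 -0.08096852]
```

```bash
for i in 1; do python3 -m crank '[[[0,0,0],2,255],[[0,0,0],4,255],[[0,0,0],5,255],[[0,0,0],5,255],[[0,0,0],5,255]]' 60; python3 go.py .6138 -.1309 .083 -96; python3 -c "
from h import *
print(get_state()['wrist_torque'])"; done;  python3 -m crank '[[[0,0,0],2,255],[[0,0,0],4,255],[[0,0,0],5,255],[[0,0,0],5,255],[[0,0,0],5,255]]' 60; python3 go.py .6138 -.1309 .083 -96; python3 -c "
from h import *
print(get_state()['wrist_torque'])
c=cam('wrist'); cv2.imwrite('pics/w5.png',c['frame'])"
```

```text
time: 11.95
eef_pos: [0.6182, -0.1325, 0.0839]
tcp_rot: [1.0, -0.027, 0.006, 0.002]
contact_force: [11.1, -6.3, -6.3]
opening: 0.13
finger_force: 62.3
shift [-4.5 -1.4  0.8] yaw 2.9 y-ang now -93.1 q6 1.25 t 11.95 pos [ 0.6182 -0.1325  0.0839] F [11.1 -6.3 -6.3]
[-0.79104292 -1.42488287 -0.00493129]
time: 12.45
eef_pos: [0.6182, -0.1328, 0.0839]
tcp_rot: [0.998, -0.067, 0.006, 0.003]
contact_force: [10.6, -5.2, -5.7]
opening: 0.125
finger_force: 64.7
shift [-4.6 -1.3  0.8] yaw -1.7 y-ang now -97.7 q6 1.34 t 12.45 pos [ 0.6182 -0.1328  0.0839] F [10.6 -5.2 -5.7]
[-0.83189836 -1.46795207  1.17230687]
```

View pics/w5.png

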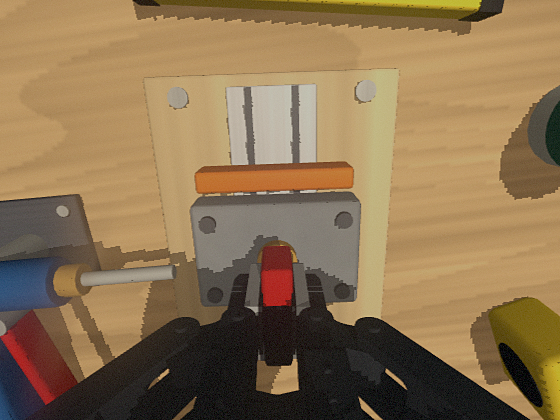

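The wrist torque jumped to 1.2 N m about z and the red end (278,265) points along the rail, so the screw is seated. Now I'll back it off by about 91° in tool turn.

```bash
python3 -m crank '[[[0,0,0],-5,255],[[0,0,0],-11,255],[[0,0,0],-17,255],[[0,0,0],-23,255],[[0,0,0],-29,255],[[0,0,0],-35,255],[[0,0,0],-41,255],[[0,0,0],-47,255],[[0,0,0],-53,255],[[0,0,0],-59,255]]' 60;  python3 -m crank '[[[0,0,0],-6,255],[[0,0,0],-12,255],[[0,0,0],-18,255],[[0,0,0],-24,255],[[0,0,0],-28,255],[[0,0,0],-31,255],[[0,0,0],-32,255],[[0,0,0],-32,255],[[0,0,0],-32,255],[[0,0,0],-32,255]]' 60; python3 -m crank '[[[0,0,0],0,255],[[0,0,0],0,255],[[0,0,0],0,255],[[0,0,0],0,255],[[0,0,0],0,255]]'; python3 go.py .6138 -.1309 .083 -6.5; python3 -c "
from h import *
print(get_state()['wrist_torque'])
c=cam('wrist'); cv2.imwrite('pics/w6.png',c['frame']); cam('top')"
python3 - <<'E'
from m import *
k=reg(red&(Z>.09),285,345,180,240); print(k.sum(), at(.113,k).mean(0) if k.any() else '')
E
```

```text
time: 13.5
eef_pos: [0.6172, -0.1304, 0.0838]
tcp_rot: [0.902, 0.431, 0.004, 0.002]
contact_force: [6.9, 0.8, -1.4]
opening: 0.13
finger_force: 62.9
time: 14.5
eef_pos: [0.6159, -0.1298, 0.0838]
tcp_rot: [0.75, 0.662, 0.002, 0.002]
contact_force: [5.0, 2.2, -0.0]
opening: 0.128
finger_force: 63.2
time: 15.0
eef_pos: [0.6159, -0.1298, 0.0838]
tcp_rot: [0.75, 0.662, 0.002, 0.002]
contact_force: [5.4, 1.4, -0.7]
opening: 0.131
finger_force: 63.2
shift [-1.3 -2.   0.8] yaw -0.6 y-ang now -7.1 q6 -0.25 t 15.0 pos [ 0.6159 -0.1298  0.0838] F [ 5.4  1.4 -0.7]
[ 0.32849252 -0.81505221  0.09828514]
0
```

View pics/w6.png

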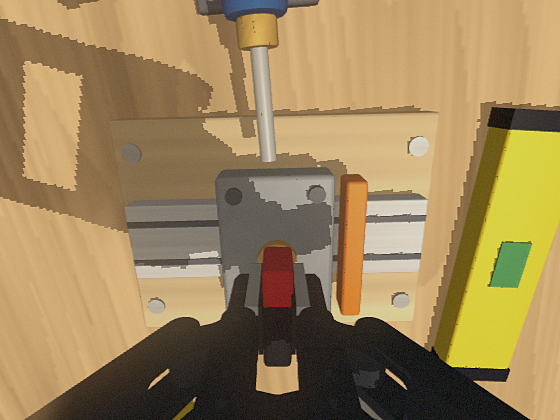

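The red end (278,270) now points at the gun's nozzle (268,160). The bar is held at 63 N and at rest, a quarter turn back from the seat. Handing in.

```bash
python3 -c "
from plant import ctrl
print(ctrl.sign_off())"
```

```text
the job is handed in; nothing more can be done
None
```

The job is handed in, though the hand-in returned no verdict: the trigger was squeezed fully and sprang back, and the thumbscrew was seated, backed off about 90° and is still gripped at about 63 N, with the arm kept clear of the glue bottle, spirit level and tape measure (not re-measured at the end).

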